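# Feed the slide rack through the drying tunnel

### The arm

A 7-joint arm with a two-finger parallel gripper is mounted at the origin on a cart in front of the work surface, level with it; the furniture and walls round the work are solid. World frame = base frame: x ahead of the robot, y to its left, z up, the work surface at z = 0. Lengths are in m, angles in rad, forces in N, time in s.
With the tool pointing down it reaches from about 0.4 to 0.85 m from the base axis. Payload 4.5 kg.
Tool frame: the origin (TCP) lies midway between the tips of the shut fingers; the grasp point (between the pads) lies 19 mm behind it; z points along the fingers, y is the line along which they close (so a half turn about z gives the same grasp; the last joint's range is limited). The gripper opens to 88 mm and grips with 3 to 60 N. Pads are 18 mm wide; open, the fingers measure 123 mm over their backs; the gripper's body (75 mm by 187 mm) begins 45 mm behind the grasp point.
Start: joints at [1.203, 0.689, -0.195, 1.565, 0.157, 0.902, -0.215], TCP at [0.244, -0.575, 0.206] pointing down, gripper open.
Joint ranges: [-3.01, 3.01], [-0.46, 2.08], [-1.47, 1.51], [0.13, 2.56], [-1, 4.14], [0.04, 2.09], [-2.66, 2.66]. Speed limits (rad/s): [2.57, 2.57, 3.14, 3.14, 3.14, 3.14, 3.14].

### API

Orientations are given as a unit quaternion [x, y, z, w].
In Python, from plant import r, eyes, finish_job gives the robot as it stands. The module is installed in compiled form; this text tells all that it offers.
- The arm moves only by the tool move_arm, never from a script. Its argument "motion" is a list of rows, each a list of 7 numbers: the shift along the tool's x, y, z in mm, then the turn, a rotation vector about the tool's x, y, z in degrees, then the closure, from 0 (fully open) to 1 (shut). A call has 1 to 5 rows; each row is the pose to reach, as a shift and turn from the pose commanded when the call began, along the tool's axes at that moment; what a row does not reach only later rows make up. A row lasts 1/8 s, in which the tool goes at most 62.5 mm and 10.7 degrees, less where a joint would pass 70% of its speed; a pose out of reach is approached as far as the arm can. A call with a gripper value outside its range is refused whole. The fingers move at their own pace and stop on an object; "newtons" is the grip in N (left out, the last holds). Time passes only in rows, so rows that repeat a pose let the fingers close. It gives the time, the measured TCP pose, the force, the opening and the grip force at its end, in the units of the state.
- r.get_state(): the state, without advancing time (a new reading comes with each control period).
- eyes.snapshot(name): name is "scene" or "top" or "wrist"; returns a dict with "frame" (480x640x3 uint8, red, green, blue), "z_map" (480x640 float32, m along the optical axis (not along the pixel's ray), 0 where there is no reading), "intrinsics" (3x3 intrinsics, pixels), "world_to_cam" (4x4, takes a point from world to camera coordinates). Camera axes: x right, y down, z forward; pixel columns grow to the right and rows downward; lengths in m; the calibration is good to about 2 mm. A picture is of the moment at which its call begins.
- finish_job(): hands the job in; it is judged then, once.
The state is a dict: "clock": time; "q": joint angles; "qd": joint speeds; "joint_torque": joint torques, N m; "tool_pos": TCP position; "eef_rot": TCP orientation; "contact_force": force on the tool from outside, world axes, zero at the start; "moment": the same for the moment, N m; "opening": opening from 0.0 (shut) to 1.0 (fully open); "finger_force": force on a finger pad.
Only numpy, scipy, OpenCV 4.12 (cv2) and the standard library are available. Lean on these libraries where they do the work, as an engineer would, in place of code of your own. Each camera call takes 0.05 s, during which the arm holds its last target. There are 200 camera calls.

### The job

Take the push stick with the orange handle from its tray and with it push the slide rack through the white drying tunnel until it rests fully home against the blue end stop on the far side. Then draw the stick back out and lay it flat in its tray again. Do not touch the rack with the gripper, do not tip it, and leave everything else standing where it is.

Things in the scene. Friction and masses are not known exactly. Their poses are not given: they have to be found in the camera images.
- dryer: Fixed slide-drying tunnel: aluminium deck 110 wide (x), 372 long (y), deck top 10 mm above the origin, which lies on the work surface under the middle of the tunnel's mouth. +y = feed direction (about world +y, to the robot's left), z up. Along y: open infeed deck -175 to 0, white roofed tunnel 0 to 80, open outfeed 80 to 184, then a blue end stop.
- mouth (a point): Middle of the tunnel's mouth, on the deck (10 mm up); dryer's axes. Channel beyond: 58 wide, 40 high; tunnel outside 110 wide, top 60 mm above the work surface. Two guides 14 mm tall funnel from about 80 wide at 50 mm before the mouth to 58 at the mouth.
- stop_face (a point): Middle of the face of the blue end stop, 184 mm beyond the mouth, 21 mm above the work surface; same axes as the dryer. Stop 76 wide, its top at 32 mm. Before it the outfeed runs between 14 mm tall guides 58 apart.
- rack_mid (a point): Centre of the grey slide rack (loose, 0.1 to 0.2 kg; 50 wide in x, 100 long in y, 30 tall). A trough open at both ends: floor plate 8 mm thick and a wall along each long side, so push on the end of the floor plate, pusher's underside under 8 mm above the deck. It starts on the infeed deck, centre some 100 mm before the mouth, a bit crooked.
- stick_grip (a point): Push stick (loose, 0.1 to 0.15 kg, 185 long in x): middle of its upright orange handle, which is 60 long (x), 20 wide (y), its top 58 above the stick's flat underside. This point lies 38 above the underside, 145 behind the tip end, 40 from the rear end. It starts flat in the tray, tip away from the robot.
- stick_tip (a point): Centre of the front of the push stick's black rubber head (40 wide, 12 long, 16 tall, underside level with the shaft's), 6 mm above the underside; x points out of the tip. The wooden shaft behind it is 24 wide, 12 thick.
- stick_mid (a point): Middle of the push stick's length (92.5 mm from either end), 6 mm above its underside; x towards the tip.
- stick_tray: Shallow grey tray for the push stick, fixed at the robot's left: 230 long (x), 80 wide (y), walls 4 thick and 14 tall, inner floor 4 mm above its origin. Origin: centre of its underside.
- carton: Bystander: white carton with a purple band, 50 x 55 x 95 (mm); origin: centre of its underside. Not part of the job.
- reagent: Bystander: white reagent bottle with black cap, 86 across, 224 tall (mm); origin: centre of its underside. Not part of the job.
- jar: Bystander: clear lidded staining jar with purple content, 62 across, 118 tall (mm); origin: centre of its underside. Not part of the job.
- dish: Bystander: clear open glass trough, 60 x 66 x 40 (mm); origin: centre of its underside. Not part of the job.
- dropper: Bystander: brown dropper bottle, 38 across, 103 tall (mm); origin: centre of its underside. Not part of the job.
- amber: Bystander: amber wash bottle with bent spout, 60 x 73 x 184 (mm); origin: centre of its underside. Not part of the job.
- coverslips: Bystander: small square box with blue lid, 52 x 52 x 23 (mm); origin: centre of its underside. Not part of the job.
- rack: The same slide rack; origin: centre of its underside.
- stick: The same push stick; origin: middle of its length, on its underside; x towards the tip.

How it is judged:
By the outcome, as a careful person would: the job done as asked, in the order asked, and still so for the second after the job is handed in, with the robot touching nothing.
It also fails if it takes over 66 s, if anything falls off the work surface, if the arm or the gripper's body presses on something with over 40 N, if the wrist force passes 120 N, or if a joint passes its speed limit or range.

## Working session

There is one attempt and no reset: what is moved stays moved. The work goes in short steps, Python scripts to look and compute and a tool call to move; the robot and the scene stay as the last step left them, time stands still between calls to the robot, and variables do not carry over. Pictures are saved under pics/ and viewed, at most 10 in all, crops included, and the job is handed in when it is done.

Besides the shell and the picture viewer there is one more tool, called after "Request:" by a JSON object that holds its "name" and its "arguments". move_arm: Moves the arm, as the interface text tells. Its arguments: {"type":"object","properties":{"motion":{"type":"array","items":{"type":"array","items":{"type":"number"}}},"newtons":{"type":"number"}},"required":["motion"]}

```bash
mkdir -p pics; cat > h.py <<'E'
import numpy as np, cv2
from plant import r, eyes, finish_job
from scipy.spatial.transform import Rotation as R
def snap(n,f=None):
    s=eyes.snapshot(n)
    if f: cv2.imwrite('pics/'+f,s['frame'][:,:,::-1])
    return s
def cloud(s):
    z=s['z_map'];K=s['intrinsics'];v,u=np.mgrid[:480,:640]
    P=np.stack([(u-K[0,2])/K[0,0]*z,(v-K[1,2])/K[1,1]*z,z],-1)
    T=np.linalg.inv(s['world_to_cam']);W=P@T[:3,:3].T+T[:3,3];W[z==0]=np.nan
    return W
def ray(s,u,v,h):
    K=s['intrinsics'];T=np.linalg.inv(s['world_to_cam'])
    d=T[:3,:3]@np.array([(u-K[0,2])/K[0,0],(v-K[1,2])/K[1,1],1]);c=T[:3,3]
    return c+d*(h-c[2])/d[2]
def proj(s,p):
    q=s['world_to_cam']@np.append(p,1);q=s['intrinsics']@q[:3];return q[:2]/q[2]
E
python3 - <<'E'
from h import *
for n in['scene','top']:
    s=snap(n,n+'0.png');print(n,np.linalg.inv(s['world_to_cam'])[:3].round(3).tolist(),s['intrinsics'][0,0])
st=r.get_state();print({k:np.round(v,3).tolist() for k,v in st.items()})
E
```

```text
scene [[0.822, -0.431, 0.373, 0.199], [-0.57, -0.623, 0.536, -0.443], [0.001, -0.653, -0.757, 0.712]] 439.4898607906819
top [[0.005, -0.988, 0.152, 0.377], [-1.0, -0.009, -0.028, 0.014], [0.029, -0.152, -0.988, 1.111]] 463.3540119967133
{'clock': 0.1, 'q': [1.203, 0.69, -0.195, 1.566, 0.157, 0.902, -0.215], 'qd': [-0.001, -0.003, -0.0, -0.002, -0.002, 0.001, 0.0], 'joint_torque': [-0.003, -52.85, -1.271, -15.384, -0.052, 0.002, 0.0], 'tool_pos': [0.244, -0.575, 0.205], 'eef_rot': [0.98, 0.2, -0.0, -0.001], 'contact_force': [0.209, -0.241, -0.445], 'moment': [0.008, -0.002, -0.051], 'finger_force': 0.0, 'opening': 0.999}
```

View pics/top0.png

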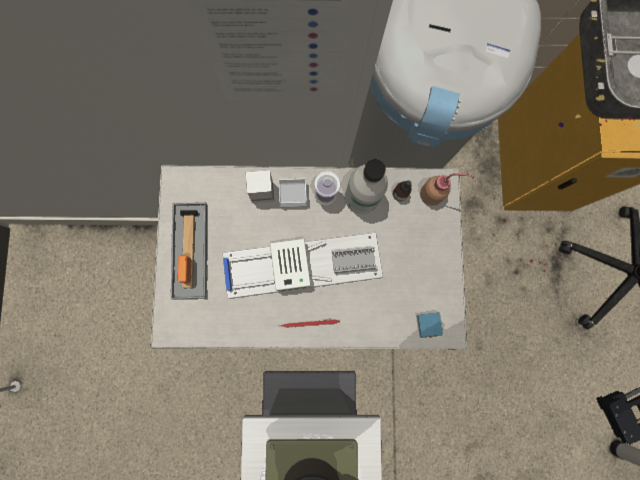

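View pics/scene0.png

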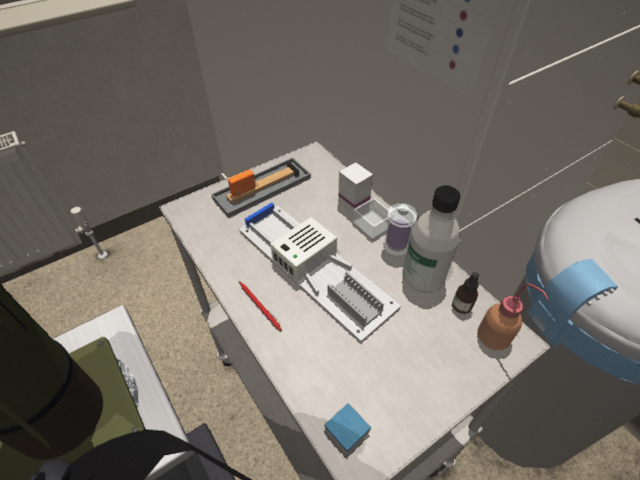

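The top view shows the stick handle at (184,270) with its tip at (189,212), the tunnel at (290,264), the rack at (354,261) and the blue stop at (227,274). The bottles stand in a row near row 190. The scene view agrees: handle at (241,182), rack at (356,300). Next I measure positions.

```bash
cat > m.py <<'E'
from h import *
def rect(W,m,name):
    P=W[m];P=P[~np.isnan(P[:,0])]
    (c,wh,a)=cv2.minAreaRect((P[:,:2]*1000).astype(np.float32))
    print(name,len(P),'c',np.round(c,1),'wh',np.round(wh,1),'ang',round(a,1),'z',np.percentile(P[:,2]*1000,[5,50,95]).round(1));return P
def masks(s):
    h=cv2.cvtColor(s['frame'],cv2.COLOR_RGB2HSV).astype(int);return h[...,0],h[...,1],h[...,2]
E
python3 - <<'E'
from m import *
for n in['top','scene']:
    s=snap(n);W=cloud(s);H,S,V=masks(s);X,Y,Z=W[...,0],W[...,1],W[...,2]
    tab=(X>.3)&(X<.8)&(Y>-.4)&(Y<.5)
    print(n,'table z',np.nanmedian(Z[tab&(Z<.006)]))
    left=tab&(Y>.2)
    rect(W,left&(H<12)&(S>180)&(Z>.045),'handle top')
    o=left&(H<12)&(S>180); print('orange px',[np.mean(i) for i in np.nonzero(o)][::-1])
    rect(W,left&(H>11)&(H<25)&(S>80)&(Z>.008)&(Z<.03),'shaft')
    rect(W,left&(V<45)&(Z>.012)&(Z<.03),'head')
    rect(W,tab&(H>108)&(H<125)&(S>150)&(Y>.05),'stop')
    rect(W,tab&(abs(Z-.06)<.006)&(Y>-.05)&(Y<.15)&(X<.56),'tunnel top')
    rect(W,tab&(abs(Z-.01)<.004)&(Y>-.25)&(Y<.25)&(V>150)&(X<.56)&(X>.38),'deck')
    rect(W,tab&(Z>.025)&(Z<.05)&(Y>-.23)&(Y<-.03)&(X>.36)&(X<.53),'rack')
    rect(W,tab&(Z>.03)&(Z<.3)&(X>.53),'bystanders')
    for y0 in np.arange(-.4,.2,.05):
        q=tab&(Z>.07)&(X>.5)&(Y>y0)&(Y<y0+.05)
        if q.sum()>5: print('  y',round(y0,2),'minx',np.percentile(X[q],2).round(3),'zmax',np.nanmax(Z[q]).round(3))
    b=rect(W,(V>40)&(Y>.22)&(Y<.45)&(X>.3)&(X<.75)&(Z>.009)&(Z<.018)&(S<80),'tray walls')
E
```

```text
top table z -0.0004301627871130531Traceback (most recent call last):
  File "<stdin>", line 7, in <module>
  File "m.py", line 5, in rect
    print(name,len(P),'c',np.round(c,1),'wh',np.round(wh,1),'ang',round(a,1),'z',np.percentile(P[:,2]*1000,[5,50,95]).round(1));return P
                                                                                 ~~~~~~~~~~~~~^^^^^^^^^^^^^^^^^^^^^^^
    return _quantile_unchecked(
        a, q, axis, out, overwrite_input, method, keepdims, weights)
    return _ureduce(a,
                    func=_quantile_ureduce_func,
    ...<5 lines>...
                    overwrite_input=overwrite_input,
                    method=method)
    r = func(a, **kwargs)
    result = _quantile(arr,
                       quantiles=q,
    ...<2 lines>...
                       out=out,
                       weights=wgt)
    slices_having_nans = np.isnan(arr[-1, ...])
                                  ~~~^^^^^^^^^
IndexError: index -1 is out of bounds for axis 0 with size 0
```

```bash
sed -i 's/^    (c,wh,a)/    if len(P)<4: print(name,"none",len(P)); return P\n    (c,wh,a)/' m.py
cat > meas.py <<'E'
from m import *
for n in['top','scene']:
    s=snap(n);W=cloud(s);H,S,V=masks(s);X,Y,Z=W[...,0],W[...,1],W[...,2]
    tab=(X>.25)&(X<.8)&(Y>-.4)&(Y<.5)
    print(n,[ray(s,u,v,.06).round(3).tolist() for u,v in ([(184,270),(187,210)] if n=='top' else [(241,182)])])
    print('px hsv z',*[(H[v,u],S[v,u],V[v,u],W[v,u].round(3)) for u,v in ([(184,275),(189,235),(354,261),(290,264),(227,274),(189,212)] if n=='top' else [(241,182)])])
    left=tab&(Y>.2)
    o=left&(H<14)&(S>200);rect(W,o&(Z>.045),'handle top'); rect(W,o,'handle all')
    rect(W,left&(H>8)&(H<25)&(S>80)&(Z>.008)&(Z<.03)&(X>.46),'shaft')
    rect(W,left&(V<45)&(Z>.012)&(Z<.03),'head')
    rect(W,tab&(H>105)&(H<125)&(S>150)&(Y>.05),'stop')
    rect(W,tab&(abs(Z-.06)<.006)&(Y>-.05)&(Y<.15)&(X<.53),'tunnel top')
    rect(W,tab&(abs(Z-.01)<.004)&(Y>-.25)&(Y<.25)&(V>150)&(X<.53)&(X>.28),'deck')
    rect(W,tab&(Z>.025)&(Z<.05)&(Y>-.23)&(Y<-.06)&(X>.3)&(X<.5),'rack')
    for y0 in np.arange(-.4,.2,.05):
        q=tab&(Z>.07)&(X>.46)&(Y>y0)&(Y<y0+.05)
        if q.sum()>5: print('  y',round(y0,2),'minx',np.percentile(X[q],2).round(3),'zmax',np.nanmax(Z[q]).round(3))
    rect(W,left&(Z>.009)&(Z<.018)&(S<80)&(V>40),'tray walls')
E
python3 meas.py
```

```text
top [[0.48, 0.29, 0.06], [0.619, 0.29, 0.06]]
px hsv z (np.int64(14), np.int64(162), np.int64(227), array([0.469, 0.29 , 0.061])) (np.int64(16), np.int64(106), np.int64(188), array([0.568, 0.294, 0.017])) (np.int64(26), np.int64(11), np.int64(164), array([ 0.509, -0.099,  0.02 ])) (np.int64(30), np.int64(16), np.int64(95), array([0.495, 0.051, 0.063])) (np.int64(110), np.int64(158), np.int64(194), array([0.474, 0.198, 0.031])) (np.int64(40), np.int64(22), np.int64(35), array([0.623, 0.296, 0.019]))
handle top none 0
handle all none 0
shaft 500 c [539.3 296. ] wh [158.9  24.7] ang 1.1 z [11.8 15.7 21.2]
head 57 c [621.9 297. ] wh [ 9.8 36.8] ang 0.0 z [15.3 19.3 23.3]
stop 90 c [475.  198.7] wh [71.2  7. ] ang 8.9 z [28.1 32.  35.1]
tunnel top 1369 c [488.2  51.4] wh [94.1 79.8] ang 8.3 z [56.7 60.2 63.4]
deck 2721 c [429.3  -3.1] wh [202.4 456.2] ang 0.2 z [ 6.8  9.9 13. ]
rack 122 c [ 491.2 -104.3] wh [10.  89.8] ang 6.7 z [26.7 37.7 42.1]
  y -0.35 minx 0.658 zmax 0.185
  y -0.3 minx 0.656 zmax 0.168
  y -0.25 minx 0.668 zmax 0.105
  y -0.2 minx 0.64 zmax 0.158
  y -0.15 minx 0.627
[... 611 characters left out ...]
h [73.3  7.9] ang 8.4 z [29.2 32.4 34.8]
tunnel top 1467 c [488.4  52. ] wh [93.7 82. ] ang 7.9 z [57.8 61.2 63.2]
deck 2502 c [442.3  25.6] wh [175.2 383.4] ang 0.0 z [ 8.2 10.9 13. ]
rack 290 c [ 492.3 -103.7] wh [12.  88.8] ang 6.6 z [27.  36.3 42. ]
  y -0.35 minx 0.658 zmax 0.185
  y -0.3 minx 0.655 zmax 0.173
  y -0.25 minx 0.668 zmax 0.104
  y -0.2 minx 0.642 zmax 0.161
  y -0.15 minx 0.627 zmax 0.228
  y -0.1 minx 0.655 zmax 0.488
  y -0.05 minx 0.651 zmax 0.475
  y -0.0 minx 0.764 zmax 0.461
  y 0.05 minx 0.68 zmax 0.447
  y 0.1 minx 0.655 zmax 0.431
  y 0.15 minx 0.763 zmax 0.417
  y 0.2 minx 0.77 zmax 0.401
tray walls 771 c [597.2 348.1] wh [359.1 294. ] ang 0.7 z [ 9.5 13.7 17.4]
```

```bash
cat > meas.py <<'E'
from m import *
px={}
for n in['top','scene']:
    s=snap(n);W=cloud(s);H,S,V=masks(s);X,Y,Z=W[...,0],W[...,1],W[...,2]
    tab=(X>.25)&(X<.8)&(Y>-.4)&(Y<.5);left=tab&(Y>.23)&(Y<.36);print(n)
    o=(left&(H<16)&(S>150)&(X<.54)).astype(np.uint8);rect(W,(o>0)&(Z>.05),'handle top')
    # handle top face corners by ray onto z=.062
    vv,uu=np.nonzero((o>0)&(Z>.055));Q=np.array([ray(s,u,v,.062)[:2] for u,v in zip(uu,vv)],np.float32)*1000
    print(' top by ray',[np.round(a,1) for a in cv2.minAreaRect(Q)])
    px[n]=(s,[uu.mean(),vv.mean()])
    rect(W,left&(H>8)&(H<25)&(S>70)&(Z>.01)&(Z<.023)&(X>.515),'shaft')
    st=tab&(H>105)&(H<125)&(S>130)&(Y>.1);rect(W,st,'stop')
    vv,uu=np.nonzero(st&(Z>.028));Q=np.array([ray(s,u,v,.032)[:2] for u,v in zip(uu,vv)],np.float32)*1000
    print(' stop ray',[np.round(a,1) for a in cv2.minAreaRect(Q)])
    t=tab&(abs(Z-.06)<.006)&(Y>-.05)&(Y<.15)&(X<.6);rect(W,t,'tunnel top')
    P=rect(W,tab&(Z>.006)&(Z<.05)&(Y>-.3)&(Y<.25)&(V>140)&(X<.58)&(X>.42),'deck')
    k=tab&(Z>.024)&(Z<.046)&(Y>-.2)&(Y<-.03)&(X>.44)&(X<.57);rect(W,k,'rack walls')
    k=tab&(Z>.013)&(Z<.046)&(Y>-.2)&(Y<-.045)&(V<190)&(X>.44)&(X<.57);rect(W,k,'rack')
    K=np.nonzero(tab&(Z>.006)&(Z<.018)&(Y>.23)&(Y<.4)&(S<80)&(V<110)&(X>.3)); P=W[K]; P=P[P[:,0]>.35]
    print('tray',np.percentile(P[:,0],[1,99]).round(3),np.percentile(P[:,1],[1,99]).round(3),[np.round(a,1) for a in cv2.minAreaRect((P[:,:2]*1000).astype(np.float32))])
M=[p[0]['intrinsics']@p[0]['world_to_cam'][:3] for p in px.values()]
p=cv2.triangulatePoints(M[0],M[1],*[np.array(p[1],float).reshape(2,1) for p in px.values()]);print('handle top 2view',(p[:3]/p[3]).ravel().round(4))
for n in ['top','scene']:
    s=px[n][0];a=[proj(s,p) for p in ([.53,-.2,0],[.47,.22,0],[.40,.29,0],[.65,.29,0])];a=np.array(a);x0,y0=np.maximum(a.min(0)-25,0).astype(int);x1,y1=(a.max(0)+25).astype(int)
    c=s['frame'][y0:y1,x0:x1,::-1];f=min(800/c.shape[1],600/c.shape[0]);cv2.imwrite(f'pics/{n}_crop.png',cv2.resize(c,None,fx=f,fy=f,interpolation=2));print(n,x0,y0,f)
E
python3 meas.py
```

```text
top
handle top 238 c [483.7 294.4] wh [19.7 57. ] ang 89.9 z [54.2 61.1 64.7]
 top by ray [array([483.5, 293.4]), array([57.2, 20.1]), np.float64(2.7)]
shaft 440 c [566.7 297. ] wh [103.1  25.7] ang 1.5 z [12.  15.9 19.2]
stop 116 c [475.4 199. ] wh [73.3  8.3] ang 8.4 z [28.1 31.6 35. ]
 stop ray [array([475.3, 199. ]), array([73. ,  8.4]), np.float64(8.2)]
tunnel top 1670 c [496.   52.5] wh [110.   79.9] ang 8.2 z [56.7 60.  63.2]
deck 4716 c [506.8 -26.2] wh [153.1 478.2] ang 2.2 z [ 7.2 10.7 30.3]
rack walls 290 c [502.2 -89.3] wh [ 65.5 118.4] ang 7.4 z [26.2 37.3 42.7]
rack 939 c [ 520.3 -102.1] wh [ 77.7 111.9] ang 7.0 z [14.8 19.1 40.8]
tray [0.419 0.772] [0.24  0.391] [array([595.8, 314.7]), array([353.6, 167.4]), np.float64(0.0)]
scene
handle top 238 c [484.3 293.9] wh [60.3 19.4] ang 2.2 z [51.2 61.4 64.9]
 top by ray [array([482.7, 292.4]), array([60.5, 26.3]), np.float64(1.1)]
shaft 341 c [567.4 297.5] wh [104.3  26.2] ang 1.0 z [11.5 17.1 19.4]
stop 126 c [475.8 199.3] wh [75.   9.1] ang 8.8 z [26.  32.  34.7]
 stop ray [array([475.5, 198.5]), array([75.8, 10. ]), np.float64(8.1)]
tunnel top 1770 c [496.8  53.3] wh [110.5  81.7] ang 8.2 z [57.8 61.1 63.2]
deck 4373 c [501.1  24.8] wh [111.5 372.4] ang 8.2 z [ 9.1 11.7 35.7]
rack walls 722 c [506.1 -85.8] wh [ 63.9 127.5] ang 13.6 z [25.5 35.8 42. ]
rack 1528 c [509.9 -98.2] wh [ 57.6 102.4] ang 6.6 z [16.5 21.3 40.9]
tray [0.419 0.774] [0.243 0.389] [array([596.7, 312.2]), array([357.2, 168.2]), np.float64(0.9)]
handle top 2view [0.4835 0.2944 0.0602]
top 164 178 3.1372549019607843
scene 187 146 2.73972602739726
```

View pics/top_crop.png

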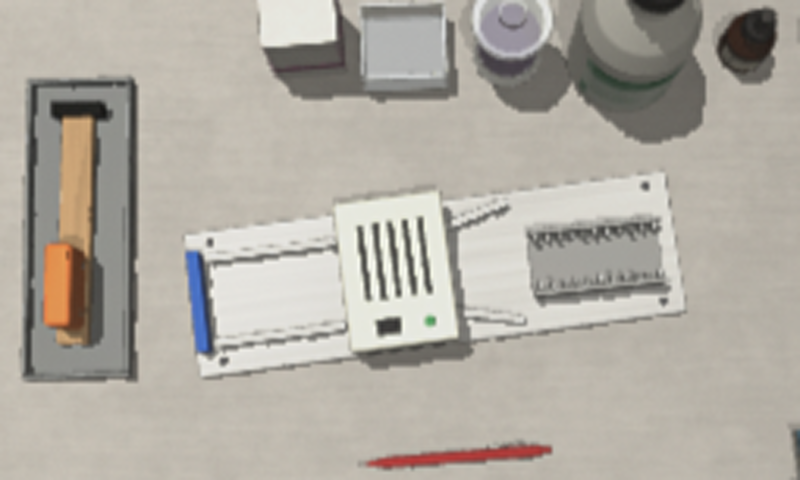

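Measured: handle top at (484, 294, 60) mm from two views, as expected (62), with stick yaw about 2°. Dryer yaw is 8.2° and the mouth is at about (502, 13). The rack centre is about (510, -99).

```bash
cat >> h.py <<'E'
def plan(*tg):
    st=r.get_state();p=np.array(st['tool_pos']);Q=R.from_quat(st['eef_rot'])
    print('now',(p*1000).round(1),'t',round(st['clock'],2))
    for x,y,z,yaw in tg:
        T=R.from_euler('z',yaw,degrees=True)*R.from_euler('x',180,degrees=True)
        d=Q.inv().apply(np.array([x,y,z])-p*1000);a=(Q.inv()*T).as_rotvec(degrees=True)
        print((x,y,z,yaw),'->',d.round(1),a.round(2),'rows>=',round(max(np.linalg.norm(d)/62.5,np.linalg.norm(a)/10.7),2))
E
python3 -c "
from h import *
plan((400,-330,230,23),(480,-100,230,15),(484,294,200,2))"
```

```text
now [ 244.4 -575.1  205.7] t 0.35
(400, -330, 230, 23) -> [ 239.1 -164.7  -24.3] [-0.02 -0.    0.02] rows>= 4.66
(480, -100, 230, 15) -> [ 402.6 -345.1  -24.2] [-0.02  0.    8.02] rows>= 8.49
(484, 294, 200, 2) -> [ 560.4 -706.2    5.9] [-2.000e-02  0.000e+00  2.102e+01] rows>= 14.42
```

Request:
{"name": "move_arm", "arguments": {"motion": [[48, -33, -5, 0, 0, 0, 0], [96, -66, -10, 0, 0, 0, 0], [144, -99, -15, 0, 0, 0, 0], [192, -132, -20, 0, 0, 0, 0], [239, -165, -24, 0, 0, 0, 0]]}}

```text
clock: 0.98
tool_pos: [0.401, -0.3283, 0.2302]
eef_rot: [0.98, 0.2, 0.0, 0.0]
contact_force: [0.8, 0.3, 0.8]
opening: 0.999
finger_force: 0.0
```

Request:
{"name": "move_arm", "arguments": {"motion": [[41, -45, 0, 0, 0, 2, 0], [82, -90, 0, 0, 0, 4, 0], [123, -135, 0, 0, 0, 6, 0], [163, -180, 0, 0, 0, 8, 0]]}}

```text
clock: 1.48
tool_pos: [0.4802, -0.0986, 0.23]
eef_rot: [0.991, 0.13, 0.0, 0.0]
contact_force: [0.1, 0.3, 0.3]
opening: 0.998
finger_force: 0.0
```

```bash
python3 -c "
from h import *
plan((480,100,215,8),(484,294,180,2));print(r.get_state()['q'])"
```

```text
now [480.2 -98.6 230. ] t 1.48
(480, 100, 215, 8) -> [  51. -192.   15.] [ 0.02 -0.05  6.96] rows>= 3.19
(484, 294, 180, 2) -> [ 105.  -378.4   50. ] [ 0.02 -0.05 12.96] rows>= 6.33
[ 0.19461539  0.47927166 -0.13047798  1.9346273   0.09007442  0.73228813
 -1.29808317]
```

Request:
{"name": "move_arm", "arguments": {"motion": [[15, -56, 4, 0, 0, 2, 0], [30, -112, 8, 0, 0, 4, 0], [45, -168, 15, 0, 0, 6, 0], [60, -224, 22, 0, 0, 8, 0], [75, -280, 35, 0, 0, 10, 0]]}}

```text
clock: 2.1
tool_pos: [0.4798, 0.1914, 0.195]
eef_rot: [0.999, 0.043, 0.001, -0.0]
contact_force: [0.6, 1.0, -0.3]
opening: 1.003
finger_force: 0.0
```

```bash
python3 -c "
from h import *
plan((484,294,150,2),(484,294,24,2));print(r.get_state()['q'])"
```

```text
now [479.8 191.4 195. ] t 2.1
(484, 294, 150, 2) -> [  13.  -101.8   45.1] [-0.02 -0.1   2.95] rows>= 1.79
(484, 294, 24, 2) -> [  12.8 -101.8  171.1] [-0.02 -0.1   2.95] rows>= 3.19
[-0.43925471  0.56026761 -0.04720998  1.90873802  0.04087283  0.67174413
 -1.99562365]
```

Request:
{"name": "move_arm", "arguments": {"motion": [[6, -50, 20, 0, 0, 1.5, 0], [13, -102, 45, 0, 0, 3, 0], [13, -102, 65, 0, 0, 3, 0], [13, -102, 65, 0, 0, 3, 0]]}}

```text
clock: 2.6
tool_pos: [0.4821, 0.2918, 0.1284]
eef_rot: [1.0, 0.018, -0.001, 0.001]
contact_force: [0.1, -0.6, -0.5]
opening: 0.999
finger_force: 0.0
```

```bash
python3 - <<'E'
from m import *
s=snap('wrist','w1.png');W=cloud(s);H,S,V=masks(s)
o=(H<16)&(S>150)&(W[...,2]>.05)
rect(W,o,'handle top')
vv,uu=np.nonzero(o);Q=np.array([ray(s,u,v,.061)[:2] for u,v in zip(uu,vv)],np.float32)*1000
print(cv2.minAreaRect(Q))
rect(W,(H>8)&(H<25)&(S>70)&(W[...,2]>.01)&(W[...,2]<.023),'shaft')
plan((484,294,24,2))
E
```

```text
handle top 3304 c [486.6 216.1] wh [302.7  65.1] ang 88.6 z [ 57.8  60.6 246.8]
((388.7302551269531, 285.6047668457031), (257.8238220214844, 559.4705810546875), 1.8756362199783325)
shaft 5060 c [578.2 217.3] wh [176.  233.7] ang 25.9 z [13.1 14.5 15.9]
now [483.2 291.4 129.5] t 2.65
(484, 294, 24, 2) -> [  1.   -2.7 105.5] [0.08 0.05 0.  ] rows>= 1.69
```

View pics/w1.png

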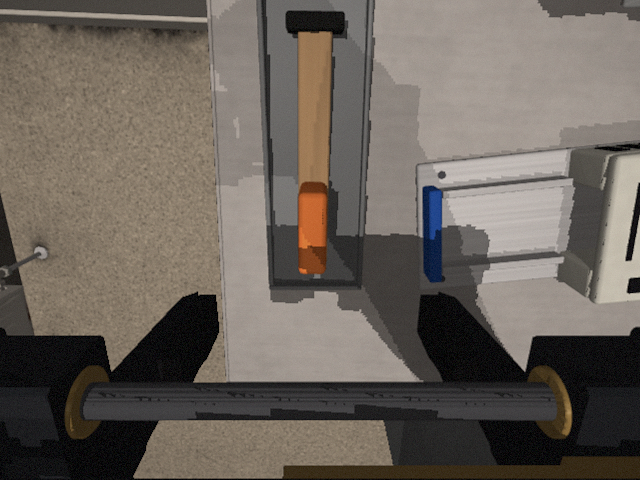

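The wrist view shows the handle at (313,228), centred between the fingers (about columns 215 to 420). The shaft runs straight up to the head at (315,22). Next I refine with the region limited to the stick.

```bash
cat > tray.py <<'E'
from m import *
s=snap('wrist');W=cloud(s);H,S,V=masks(s);X,Y,Z=W[...,0],W[...,1],W[...,2]
roi=(abs(Y-.295)<.05)&(X>.35)&(X<.7)
rect(W,roi&(H<16)&(S>150)&(Z>.052)&(Z<.07),'handle top')
rect(W,roi&(H>8)&(H<25)&(S>70)&(Z>.01)&(Z<.023),'shaft')
rect(W,roi&(V<45)&(Z>.016)&(Z<.025),'head')
P=rect(W,roi&(S<60)&(V<140)&(V>50)&(Z>.002)&(Z<.0065),'tray floor')
E
python3 tray.py
```

```text
handle top 2262 c [485.9 296. ] wh [59.  19.2] ang 1.1 z [57.5 60.2 61.4]
shaft 4980 c [538.4 300.9] wh [ 37.5 181.8] ang 88.8 z [13.1 14.5 15.8]
head 1076 c [623.4 299.3] wh [11.5 38.8] ang 2.0 z [17.  18.4 19.7]
tray floor 11436 c [532.5 296.1] wh [217.2  72.2] ang 1.8 z [2.1 2.7 3.9]
```

Request:
{"name": "move_arm", "arguments": {"motion": [[1, -3, 40, 0, 0, 0, 0], [1, -3, 75, 0, 0, 0, 0], [1, -3, 95, 0, 0, 0, 0], [1, -3, 105, 0, 0, 0, 0], [1, -3, 105, 0, 0, 0, 0]], "newtons": 50}}

```text
clock: 3.32
tool_pos: [0.4848, 0.2948, 0.0253]
eef_rot: [1.0, 0.017, 0.0, -0.0]
contact_force: [1.0, -0.2, 0.8]
opening: 0.997
finger_force: 0.0
```

Request:
{"name": "move_arm", "arguments": {"motion": [[0, 0, 0, 0, 0, 0, 0.4], [0, 0, 0, 0, 0, 0, 0.7], [0, 0, 0, 0, 0, 0, 0.9], [0, 0, 0, 0, 0, 0, 0.9], [0, 0, 0, 0, 0, 0, 0.9]], "newtons": 50}}

```text
clock: 3.95
tool_pos: [0.4843, 0.2952, 0.0248]
eef_rot: [1.0, 0.018, 0.0, 0.0]
contact_force: [1.3, 0.5, 0.4]
opening: 0.459
finger_force: 0.0
```

Request:
{"name": "move_arm", "arguments": {"motion": [[0, 0, 0, 0, 0, 0, 1], [0, 0, 0, 0, 0, 0, 1], [0, 0, 0, 0, 0, 0, 1]], "newtons": 50}}

```text
clock: 4.32
tool_pos: [0.4843, 0.2951, 0.0248]
eef_rot: [1.0, 0.018, -0.0, 0.0]
contact_force: [-0.1, 0.5, 0.9]
opening: 0.209
finger_force: 50.0
```

Request:
{"name": "move_arm", "arguments": {"motion": [[0, 0, -15, 0, 0, 0, 1], [0, 0, -50, 0, 0, 0, 1], [0, 0, -95, 0, 0, 0, 1], [0, 0, -130, 0, 0, 0, 1], [0, 0, -135, 0, 0, 0, 1]]}}

```text
clock: 4.95
tool_pos: [0.4858, 0.296, 0.1629]
eef_rot: [1.0, 0.017, 0.002, -0.002]
contact_force: [-0.8, -1.0, -1.7]
opening: 0.212
finger_force: 50.0
```

```bash
cat > stick.py <<'E'
from m import *
def stick():
    st=r.get_state();Q=R.from_quat(st['eef_rot']);p=np.array(st['tool_pos'])
    s=snap('wrist');W=cloud(s);H,S,V=masks(s);L=(W-p)@Q.as_matrix()*1000
    roi=(abs(L[...,1])<45)&(abs(L[...,0])<200)
    m=roi&(V<60)&(L[...,0]>110)&(abs(L[...,2])<40);a=rect(L/1000,m,'head')
    P=L[roi&(H>8)&(H<25)&(S>70)&(L[...,0]>40)&(L[...,0]<140)&(abs(L[...,2])<40)]
    print('shaft top z at x',np.polyfit(P[:,0],P[:,2],1).round(4),'y',np.polyfit(P[:,0],P[:,1],1).round(4),len(P))
    h=L[m];print('head x max',np.percentile(h[:,0],[2,98]).round(1),'y',np.percentile(h[:,1],[2,98]).round(1),'topz',np.median(h[:,2]).round(1))
    return s
if __name__=='__main__': stick();plan((484,295,215,2),(484,230,215,52),(510,50,215,97),(530,-250,215,97));print(r.get_state()['contact_force'])
E
python3 stick.py
```

```text
head none 0
shaft top z at x [6.60000e-03 1.01826e+01] y [ 0.0088 -0.8983] 10087Traceback (most recent call last):
  File "stick.py", line 11, in <module>
    if __name__=='__main__': stick();plan((484,295,215,2),(484,230,215,52),(510,50,215,97),(530,-250,215,97));print(r.get_state()['contact_force'])
                             ~~~~~^^
  File "stick.py", line 9, in stick
    h=L[m];print('head x max',np.percentile(h[:,0],[2,98]).round(1),'y',np.percentile(h[:,1],[2,98]).round(1),'topz',np.median(h[:,2]).round(1))
                              ~~~~~~~~~~~~~^^^^^^^^^^^^^^^
    return _quantile_unchecked(
        a, q, axis, out, overwrite_input, method, keepdims, weights)
    return _ureduce(a,
                    func=_quantile_ureduce_func,
    ...<5 lines>...
                    overwrite_input=overwrite_input,
                    method=method)
    r = func(a, **kwargs)
    result = _quantile(arr,
                       quantiles=q,
    ...<2 lines>...
                       out=out,
                       weights=wgt)
    slices_having_nans = np.isnan(arr[-1, ...])
                                  ~~~^^^^^^^^^
IndexError: index -1 is out of bounds for axis 0 with size 0
```

```bash
python3 -c "
from h import *
plan((484,260,215,52),(500,150,215,97),(530,-250,215,97))"
```

```text
now [485.  295.6 161.8] t 5.0
(484, 260, 215, 52) -> [ -2.1  35.5 -53.2] [-2.000e-02 -2.000e-01 -4.999e+01] rows>= 4.67
(500, 150, 215, 97) -> [ 10.  145.9 -53.4] [ 6.000e-02 -2.100e-01 -9.499e+01] rows>= 8.88
(530, -250, 215, 97) -> [ 25.9 546.8 -54.1] [ 6.000e-02 -2.100e-01 -9.499e+01] rows>= 8.88
```

Request:
{"name": "move_arm", "arguments": {"motion": [[0, 0, -20, 0, 0, -10, 1], [0, 10, -40, 0, 0, -20, 1], [0, 20, -53, 0, 0, -30, 1], [0, 28, -53, 0, 0, -40, 1], [-2, 36, -53, 0, 0, -50, 1]]}}

```text
clock: 5.62
tool_pos: [0.4827, 0.2582, 0.2115]
eef_rot: [0.897, 0.441, -0.001, 0.0]
contact_force: [-0.3, -0.4, -1.3]
opening: 0.213
finger_force: 50.0
```

```bash
python3 -c "
from h import *
plan((500,100,215,97),(530,-250,215,97))"
```

```text
now [482.7 258.2 211.5] t 5.62
(500, 100, 215, 97) -> [-114.7  110.3   -3.3] [ -0.11   0.12 -44.65] rows>= 4.17
(530, -250, 215, 97) -> [-373.5  347.8   -2.9] [ -0.11   0.12 -44.65] rows>= 8.17
```

Request:
{"name": "move_arm", "arguments": {"motion": [[-23, 22, -3, 0, 0, -9, 1], [-46, 44, -3, 0, 0, -18, 1], [-69, 66, -3, 0, 0, -27, 1], [-92, 88, -3, 0, 0, -36, 1], [-115, 110, -3, 0, 0, -45, 1]]}}

```text
clock: 6.25
tool_pos: [0.4985, 0.0993, 0.2144]
eef_rot: [0.66, 0.751, -0.001, -0.001]
contact_force: [0.8, -0.8, -2.0]
opening: 0.215
finger_force: 50.0
```

```bash
python3 -c "
from h import *
plan((515,-100,215,97),(535,-330,215,97))"
```

```text
now [498.5  99.3 214.4] t 6.25
(515, -100, 215, 97) -> [-199.8   -9.    -0.5] [-0.17  0.01  0.33] rows>= 3.2
(535, -330, 215, 97) -> [-4.305e+02 -1.850e+01 -4.000e-01] [-0.17  0.01  0.33] rows>= 6.89
```

Request:
{"name": "move_arm", "arguments": {"motion": [[-50, -2, 0, 0, 0, 0, 1], [-108, -4, 0, 0, 0, 0, 1], [-166, -7, 0, 0, 0, 0, 1], [-224, -9, 0, 0, 0, 0, 1], [-282, -12, 0, 0, 0, 0, 1]]}}

```text
clock: 6.88
tool_pos: [0.5211, -0.1823, 0.2144]
eef_rot: [0.662, 0.749, -0.0, -0.001]
contact_force: [1.3, 0.2, -0.5]
opening: 0.215
finger_force: 50.0
```

Request:
{"name": "move_arm", "arguments": {"motion": [[-50, -2, 0, 0, 0, 0, 1], [-100, -4, 0, 0, 0, 0, 1], [-140, -6, 0, 0, 0, 0, 1], [-148, -6, 0, 0, 0, 0, 1], [-148, -6, 0, 0, 0, 0, 1]]}}

```text
clock: 7.5
tool_pos: [0.5336, -0.3274, 0.2145]
eef_rot: [0.662, 0.749, 0.0, -0.001]
contact_force: [-0.3, 0.9, -0.3]
opening: 0.208
finger_force: 50.0
```

```bash
cat > rack.py <<'E'
from m import *
s=snap('wrist','w2.png');W=cloud(s);X,Y,Z=W[...,0],W[...,1],W[...,2];H,S,V=masks(s)
e=np.array([-.1426,.9898]);f=np.array([.9898,.1426]);m0=np.array([.5019,.0131])
y=(X-m0[0])*e[0]+(Y-m0[1])*e[1];x=(X-m0[0])*f[0]+(Y-m0[1])*f[1]
for nm,c in [('deckedge',(abs(Z-.01)<.004)&(y>-.18)&(y<-.05)&(abs(x)<.08)&(V>120)),('rack>.0145',(Z>.0145)&(Z<.045)&(y>-.2)&(y<-.055)&(abs(x)<.055)),('walls',(Z>.028)&(Z<.045)&(y>-.2)&(y<-.055)&(abs(x)<.05)),('tun',(abs(Z-.06)<.005)&(y>-.02)&(y<.1)&(abs(x)<.07))]:
    rect(np.stack([x,y,Z],-1),c,nm+' dryer frame')
print('amber/reagent'); 
for y0 in (-.4,-.35,-.3,-.2,-.15):
    q=(Z>.09)&(Z<.19)&(X>.58)&(Y>y0)&(Y<y0+.05)
    if q.sum()>9: print(y0,np.percentile(X[q],[1,5]).round(3))
plan((533,-320,34.5,97))
E
python3 rack.py
```

```text
deckedge dryer frame 955 c [  -0.2 -168.7] wh [ 11.8 109.3] ang 89.7 z [6.9 8.3 9.7]
rack>.0145 dryer frame none 0
walls dryer frame none 0
tun dryer frame none 0
amber/reagent
-0.35 [0.666 0.668]
-0.3 [0.664 0.664]
-0.2 [0.646 0.65 ]
now [ 534.  -326.2  215. ] t 7.55
(533, -320, 34.5, 97) -> [ 5.900e+00 -1.000e-01  1.805e+02] [-0.05 -0.13  0.13] rows>= 2.89
```

View pics/w2.png

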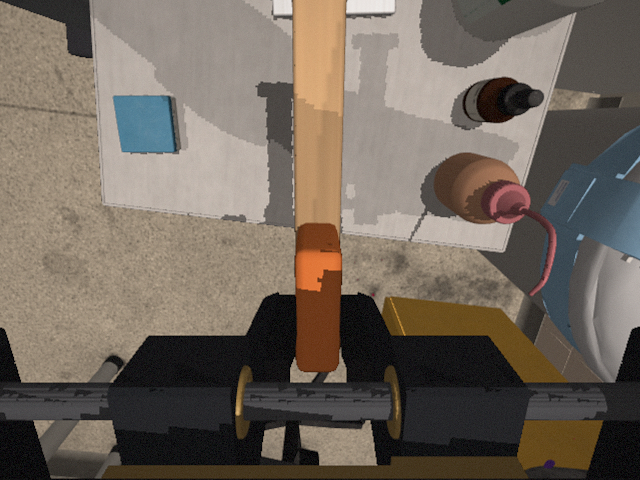

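The wrist view shows the stick straight in the grip, with the handle at (318,300). Amber at (480,188) and coverslips at (145,123) are clear. The rack is out of view, so I take its corners from the top picture.

```bash
python3 - <<'E'
from h import *
s=snap('top','t2.png')
e=np.array([-.1426,.9898]);f=np.array([.9898,.1426]);m0=np.array([.5019,.0131])
for u,v in [(527,227),(661,218),(667,287),(537,300)]:
    p=ray(s,164+u/3.137,178+v/3.137,.04)[:2]; print((p*1000).round(1),'dryer',((p-m0)@f*1000).round(1),((p-m0)@e*1000).round(1))
c=s['frame'][178:335,150:420,::-1];cv2.imwrite('pics/t2c.png',cv2.resize(c,None,fx=2.9,fy=2.9,interpolation=2))
E
```

```text
[530.8 -45.3] dryer 20.3 -61.9
[ 538.5 -145.6] dryer 13.6 -162.3
[ 486.7 -149.4] dryer -38.2 -158.7
[476.3 -52.7] dryer -34.7 -61.5
```

View pics/t2c.png

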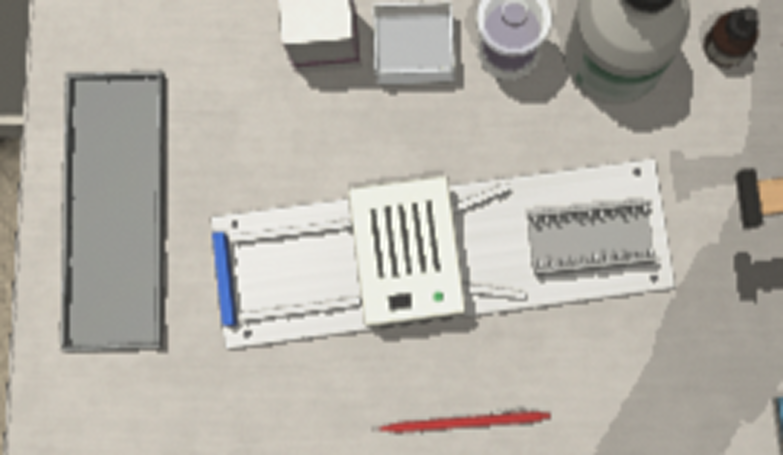

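The top view shows the stick head at crop (750,198), clear behind the rack, whose rear end is at (655,238). The tray is empty and all bystanders are undisturbed. In the dryer frame the rack rear is at about (-9.5, -160.5), yaw about -2°. I'll descend behind it.

```bash
cat >> h.py <<'E'
A=np.radians(8.2);EX=np.array([np.cos(A),np.sin(A)]);EY=np.array([-np.sin(A),np.cos(A)]);M0=np.array([501.9,13.1])
def D(xd,yd,yr,z):
    "tip in dryer frame (mm), stick yaw relative to feed -> tcp world"
    a=np.radians(98.2+yr);p=M0+xd*EX+yd*EY-145*np.array([np.cos(a),np.sin(a)]);return (*p.round(1),z,98.2+yr)
def tip():
    st=r.get_state();p=np.array(st['tool_pos'])*1000;Q=R.from_quat(st['eef_rot']).as_matrix()
    t=p+145*Q[:,0];d=t[:2]-M0;print('tip dryer x,y',(d@EX).round(1),(d@EY).round(1),'yaw',np.degrees(np.arctan2(Q[1,0],Q[0,0])).round(2),'z',p[2].round(1),'F',np.round(st['contact_force'],1))
E
python3 -c "
from h import *
tip();plan(D(-9.5,-182,-2,215),D(-9.5,-182,-2,60),D(-9.5,-182,-2,34.5))"
```

```text
tip dryer x,y -13.7 -195.1 yaw 97.19 z 215.4 F [-0.7  0.1 -1.5]
now [ 534.3 -325.8  215.4] t 7.6
(np.float64(534.1), np.float64(-312.5), 215, 96.2) -> [13.2  1.5  0.4] [-0.03 -0.11  0.99] rows>= 0.21
(np.float64(534.1), np.float64(-312.5), 60, 96.2) -> [ 12.9   1.5 155.4] [-0.03 -0.11  0.99] rows>= 2.5
(np.float64(534.1), np.float64(-312.5), 34.5, 96.2) -> [ 12.9   1.5 180.9] [-0.03 -0.11  0.99] rows>= 2.9
```

Request:
{"name": "move_arm", "arguments": {"motion": [[13, 1.5, 40, 0, 0, 1, 1], [13, 1.5, 90, 0, 0, 1, 1], [13, 1.5, 140, 0, 0, 1, 1], [13, 1.5, 160, 0, 0, 1, 1], [13, 1.5, 160, 0, 0, 1, 1]]}}

```text
clock: 8.22
tool_pos: [0.534, -0.3138, 0.0554]
eef_rot: [0.668, 0.744, -0.0, -0.001]
contact_force: [-0.5, -0.3, 0.0]
opening: 0.212
finger_force: 50.0
```

```bash
python3 - <<'E'
from h import *
tip();plan(D(-9.5,-182,-2,34.5))
# measure stick height directly with top camera: shaft/head depth
s=snap('top');W=cloud(s)*1000;H,S,V=[a.astype(int) for a in cv2.split(cv2.cvtColor(s['frame'],cv2.COLOR_RGB2HSV))]
d=W[...,:2]-M0;x=d@EX;y=d@EY
k=(abs(x+9.5)<40)&(y>-205)&(y<-168)&(V<60)&(W[...,2]>25);print('head',k.sum(),np.median(W[k],0).round(1),'y',np.percentile(y[k],[5,95]).round(1),'x',np.percentile(x[k],[3,97]).round(1))
k=(abs(x+9.5)<30)&(y>-240)&(y<-196)&(S>70)&(H>8)&(H<25)&(W[...,2]>20);print('shaft',k.sum(),np.median(W[k],0).round(1),np.std(W[k][:,2]))
E
```

```text
tip dryer x,y -9.6 -183.3 yaw 96.11 z 55.4 F [-0.5 -0.3  0. ]
now [ 534.  -313.8   55.4] t 8.22
(np.float64(534.1), np.float64(-312.5), 34.5, 96.2) -> [ 1.3  0.3 20.9] [-0.07 -0.08 -0.09] rows>= 0.33
head 67 [ 519.9 -174.3   49.6] y [-191.7 -183.1] x [-27.3   7. ]
shaft 193 [ 522.4 -203.8   46. ] 2.121859520099267
```

Request:
{"name": "move_arm", "arguments": {"motion": [[0, 0, 10, 0, 0, 0, 1], [1, 0, 18, 0, 0, 0, 1], [1, 0, 21, 0, 0, 0, 1], [1, 0, 21, 0, 0, 0, 1]]}}

```text
clock: 8.78
tool_pos: [0.5339, -0.3141, 0.0347]
eef_rot: [0.669, 0.743, -0.0, -0.0]
contact_force: [0.4, -0.5, -0.6]
opening: 0.209
finger_force: 50.0
```

```bash
python3 -c "
from h import *
tip();plan(D(-9.5,-163,-2,34.5),D(-8.5,-150,-2,34.5),D(-6,-120,-1.5,34.5))"
```

```text
tip dryer x,y -9.5 -183.5 yaw 96.03 z 34.7 F [ 0.4 -0.5 -0.6]
now [ 533.9 -314.1   34.7] t 8.78
(np.float64(531.4), np.float64(-293.7), 34.5, 96.2) -> [20.6 -0.4  0.2] [-0.01 -0.   -0.17] rows>= 0.33
(np.float64(530.5), np.float64(-280.7), 34.5, 96.2) -> [33.6  0.1  0.2] [-0.01 -0.   -0.17] rows>= 0.54
(np.float64(530.0), np.float64(-250.5), 34.5, 96.7) -> [63.7  2.8  0.2] [-0.01 -0.   -0.67] rows>= 1.02
```

Request:
{"name": "move_arm", "arguments": {"motion": [[12, 0, 0, 0, 0, 0, 1], [20, 0, 0, 0, 0, 0, 1], [25, 0, 0, 0, 0, 0, 1], [30, 0, 0, 0, 0, 0, 1], [35, 0, 0, 0, 0, 0, 1]]}}

```text
clock: 9.4
tool_pos: [0.5304, -0.2795, 0.0349]
eef_rot: [0.669, 0.743, -0.0, 0.0]
contact_force: [0.6, -0.6, -0.8]
opening: 0.213
finger_force: 50.0
```

Request:
{"name": "move_arm", "arguments": {"motion": [[6, 0.5, 0, 0, 0, -0.1, 1], [12, 1, 0, 0, 0, -0.2, 1], [18, 1.5, 0, 0, 0, -0.3, 1], [24, 2, 0, 0, 0, -0.4, 1], [30, 2.7, 0, 0, 0, -0.5, 1]]}}

```text
clock: 10.02
tool_pos: [0.5299, -0.2488, 0.0348]
eef_rot: [0.666, 0.746, -0.0, 0.0]
contact_force: [-0.1, -1.2, -0.1]
opening: 0.213
finger_force: 50.0
```

```bash
cat > chk.py <<'E'
from m import *
import sys
tip()
for n in ['top','scene']:
    s=snap(n,sys.argv[1]+n+'.png');W=cloud(s)*1000;d=W[...,:2]-M0;x=d@EX;y=d@EY;z=W[...,2]
    k=(abs(x)<52)&(y>-135)&(y<180)&((y<-3)|(y>83))&(z>29)&(z<45)&(y>tipy if (tipy:=float(sys.argv[2])) else True)
    rect(np.stack([x,y,z],-1)/1000,k,n+' rack (dryer)')
E
python3 chk.py a -116; python3 -c "
from h import *
plan(D(-4,-95,-1,34.5),D(-1.5,-70,0,34.5))"
cd pics; python3 -c "
import cv2
a=cv2.imread('atop.png')[178:335,150:420];cv2.imwrite('atopc.png',cv2.resize(a,None,fx=2.9,fy=2.9,interpolation=2))"
```

```text
tip dryer x,y -5.5 -118.3 yaw 96.53 z 34.8 F [-0.1 -1.2 -0.1]
top rack (dryer) 244 c [-0.4 13.1] wh [255.9  51. ] ang 87.4 z [32.5 37.8 42.1]
scene rack (dryer) 556 c [ -3.  -65.8] wh [100.   51.8] ang 87.7 z [29.9 37.2 41.8]
now [ 530.  -247.7   34.8] t 10.12
(np.float64(529.7), np.float64(-225.4), 34.5, 97.2) -> [22.2  2.3  0.3] [ 0.   -0.06 -0.59] rows>= 0.36
(np.float64(531.1), np.float64(-199.9), 34.5, 98.2) -> [47.4  6.6  0.4] [ 0.   -0.06 -1.59] rows>= 0.77
```

View pics/atopc.png

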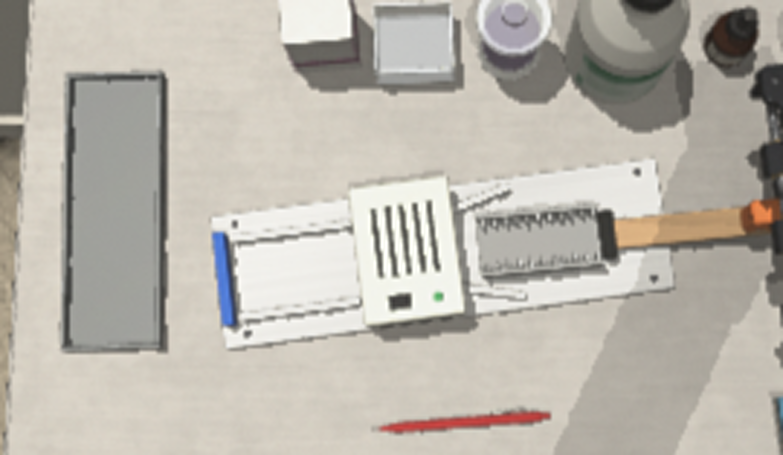

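The rack (crop 540,240) moves squarely ahead of the head at (607,235). It has centred in the funnel to x = -3, yaw about -2°. I continue pushing.

Request:
{"name": "move_arm", "arguments": {"motion": [[6, 0.6, 0, 0, 0, -0.15, 1], [12, 1.2, 0, 0, 0, -0.3, 1], [18, 1.9, 0, 0, 0, -0.5, 1], [24, 2.6, 0, 0, 0, -0.7, 1], [30, 3.4, 0, 0, 0, -0.9, 1]]}}

```text
clock: 10.75
tool_pos: [0.5298, -0.2186, 0.0348]
eef_rot: [0.66, 0.751, -0.0, 0.0]
contact_force: [0.1, -2.0, -1.2]
opening: 0.212
finger_force: 50.0
```

```bash
python3 chk.py b -87; python3 -c "
from h import *
plan(D(-1,-58,-0,34.5),D(0,-30,0,34.5))"
```

```text
tip dryer x,y -3.5 -88.3 yaw 97.44 z 34.8 F [ 0.1 -2.  -1.2]
top rack (dryer) 209 c [-5.3 36.8] wh [ 53.1 245.6] ang 1.5 z [30.4 38.  41.7]
scene rack (dryer) 450 c [ -2.1 -45.2] wh [83.3 51.4] ang 89.0 z [30.  37.1 42.1]
now [ 530.  -217.6   34.8] t 10.85
(np.float64(529.9), np.float64(-188.0), 34.5, 98.2) -> [29.3  3.8  0.4] [ 0.01 -0.06 -0.68] rows>= 0.47
(np.float64(526.9), np.float64(-160.1), 34.5, 98.2) -> [57.4  4.5  0.4] [ 0.01 -0.06 -0.68] rows>= 0.92
```

Request:
{"name": "move_arm", "arguments": {"motion": [[6, 0.8, 0, 0, 0, -0.2, 1], [12, 1.6, 0, 0, 0, -0.4, 1], [18, 2.4, 0, 0, 0, -0.6, 1], [24, 3.2, 0, 0, 0, -0.7, 1], [30, 3.8, 0, 0, 0, -0.7, 1]]}}

```text
clock: 11.48
tool_pos: [0.5297, -0.1883, 0.0349]
eef_rot: [0.655, 0.755, -0.0, 0.0]
contact_force: [0.0, -1.4, -0.1]
opening: 0.212
finger_force: 50.0
```

Request:
{"name": "move_arm", "arguments": {"motion": [[6, 0.2, 0, 0, 0, 0, 1], [12, 0.4, 0, 0, 0, 0, 1], [18, 0.6, 0, 0, 0, 0, 1], [24, 0.7, 0, 0, 0, 0, 1], [30, 0.7, 0, 0, 0, 0, 1]]}}

```text
clock: 12.1
tool_pos: [0.5261, -0.1586, 0.0348]
eef_rot: [0.655, 0.755, -0.0, 0.0]
contact_force: [0.6, -0.5, -0.4]
opening: 0.214
finger_force: 50.0
```

```bash
python3 -c "
from h import *
tip();plan(D(0,0,0,34.5),D(0,30,0,34.5),D(0,60,0,34.5),D(0,84,0,34.5))"
```

```text
tip dryer x,y -0.3 -28.4 yaw 98.12 z 34.8 F [ 0.6 -0.5 -0.4]
now [ 526.1 -158.6   34.8] t 12.1
(np.float64(522.6), np.float64(-130.4), 34.5, 98.2) -> [28.4  0.5  0.3] [ 0.    0.   -0.08] rows>= 0.45
(np.float64(518.3), np.float64(-100.7), 34.5, 98.2) -> [58.4  0.5  0.3] [ 0.    0.   -0.08] rows>= 0.93
(np.float64(514.0), np.float64(-71.0), 34.5, 98.2) -> [88.4  0.4  0.3] [ 0.    0.   -0.08] rows>= 1.41
(np.float64(510.6), np.float64(-47.3), 34.5, 98.2) -> [112.4   0.4   0.3] [ 0.    0.   -0.08] rows>= 1.8
```

Request:
{"name": "move_arm", "arguments": {"motion": [[7, 0.3, 0, 0, 0, 0, 1], [14, 0.3, 0, 0, 0, 0, 1], [21, 0.3, 0, 0, 0, 0, 1], [28, 0.4, 0, 0, 0, 0, 1], [35, 0.4, 0, 0, 0, 0, 1]]}}

```text
clock: 12.72
tool_pos: [0.5216, -0.1238, 0.0348]
eef_rot: [0.655, 0.755, -0.0, 0.0]
contact_force: [-0.2, -1.5, -1.0]
opening: 0.215
finger_force: 50.0
```

Request:
{"name": "move_arm", "arguments": {"motion": [[7, 0, 0, 0, 0, 0, 1], [14, 0, 0, 0, 0, 0, 1], [21, 0, 0, 0, 0, 0, 1], [28, 0, 0, 0, 0, 0, 1], [35, 0, 0, 0, 0, 0, 1]]}}

```text
clock: 13.35
tool_pos: [0.5166, -0.0891, 0.0348]
eef_rot: [0.655, 0.755, -0.0, 0.0]
contact_force: [0.7, -1.0, -0.9]
opening: 0.215
finger_force: 50.0
```

Request:
{"name": "move_arm", "arguments": {"motion": [[5, 0, 0, 0, 0, 0, 1], [10, 0, 0, 0, 0, 0, 1], [15, 0, 0, 0, 0, 0, 1], [20, 0, 0, 0, 0, 0, 1], [25, 0, 0, 0, 0, 0, 1]]}}

```text
clock: 13.98
tool_pos: [0.5131, -0.0646, 0.0348]
eef_rot: [0.655, 0.755, -0.0, 0.0]
contact_force: [-0.1, -1.5, -0.5]
opening: 0.21
finger_force: 50.0
```

```bash
python3 chk.py c 83;python3 -c "
from h import *
plan(D(0,84,0,34.5))"
```

```text
tip dryer x,y 0.2 66.5 yaw 98.12 z 34.8 F [-0.1 -1.5 -0.5]
top rack (dryer) 209 c [  0.6 124.7] wh [82.7 50.4] ang 89.6 z [31.1 38.1 42.1]
scene rack (dryer) 301 c [  1.2 132.2] wh [76.6 50.8] ang 88.9 z [30.1 37.2 41.9]
now [513.1 -63.8  34.8] t 14.07
(np.float64(510.6), np.float64(-47.3), 34.5, 98.2) -> [16.6 -0.2  0.3] [ 0.01 -0.04 -0.01] rows>= 0.27
```

Request:
{"name": "move_arm", "arguments": {"motion": [[3, 0, 0, 0, 0, 0, 1], [6, 0, 0, 0, 0, 0, 1], [9, 0, 0, 0, 0, 0, 1], [11, 0, 0, 0, 0, 0, 1], [13, 0, 0, 0, 0, 0, 1]]}}

```text
clock: 14.7
tool_pos: [0.5113, -0.0519, 0.0348]
eef_rot: [0.655, 0.755, -0.0, 0.0]
contact_force: [-0.5, -1.1, -0.5]
opening: 0.212
finger_force: 50.0
```

Request:
{"name": "move_arm", "arguments": {"motion": [[0.5, 0, 0, 0, 0, 0, 1], [1, 0, 0, 0, 0, 0, 1], [1.5, 0, 0, 0, 0, 0, 1], [2, 0, 0, 0, 0, 0, 1]]}}

```text
clock: 15.2
tool_pos: [0.511, -0.0501, 0.0348]
eef_rot: [0.655, 0.755, -0.0, 0.0]
contact_force: [-0.1, -1.6, -1.1]
opening: 0.213
finger_force: 50.0
```

Request:
{"name": "move_arm", "arguments": {"motion": [[0.5, 0, 0, 0, 0, 0, 1], [1, 0, 0, 0, 0, 0, 1], [1.5, 0, 0, 0, 0, 0, 1], [2, 0, 0, 0, 0, 0, 1]]}}

```text
clock: 15.7
tool_pos: [0.5107, -0.048, 0.0348]
eef_rot: [0.655, 0.755, -0.0, 0.0]
contact_force: [-0.6, -1.0, -0.1]
opening: 0.214
finger_force: 50.0
```

Request:
{"name": "move_arm", "arguments": {"motion": [[0.5, 0, 0, 0, 0, 0, 1], [1, 0, 0, 0, 0, 0, 1], [1.5, 0, 0, 0, 0, 0, 1]]}}

```text
clock: 16.08
tool_pos: [0.5106, -0.0476, 0.0349]
eef_rot: [0.656, 0.755, -0.001, 0.001]
contact_force: [0.6, -5.3, -0.8]
opening: 0.212
finger_force: 50.0
```

Force has started to rise, so this is contact with the stop. I nudge once more to confirm and take a look.

Request:
{"name": "move_arm", "arguments": {"motion": [[0.5, 0, 0, 0, 0, 0, 1], [1, 0, 0, 0, 0, 0, 1], [1.5, 0, 0, 0, 0, 0, 1], [1.5, 0, 0, 0, 0, 0, 1]]}}

```text
clock: 16.58
tool_pos: [0.5106, -0.0476, 0.035]
eef_rot: [0.656, 0.755, -0.001, 0.001]
contact_force: [1.2, -6.4, 0.9]
opening: 0.217
finger_force: 50.0
```

```bash
python3 chk.py d 83;cd pics; python3 -c "
import cv2
a=cv2.imread('dscene.png')[140:340,190:420];cv2.imwrite('dsc.png',cv2.resize(a,None,fx=3,fy=3,interpolation=2))"
```

```text
tip dryer x,y 0.4 83.7 yaw 98.0 z 35.0 F [ 1.2 -6.4  0.9]
top rack (dryer) 258 c [  0.3 131.3] wh [65.1 96.2] ang 0.1 z [30.6 37.9 42.7]
scene rack (dryer) 350 c [  1.2 137.4] wh [85.5 50.8] ang 89.4 z [29.7 37.3 42.5]
```

View pics/dsc.png

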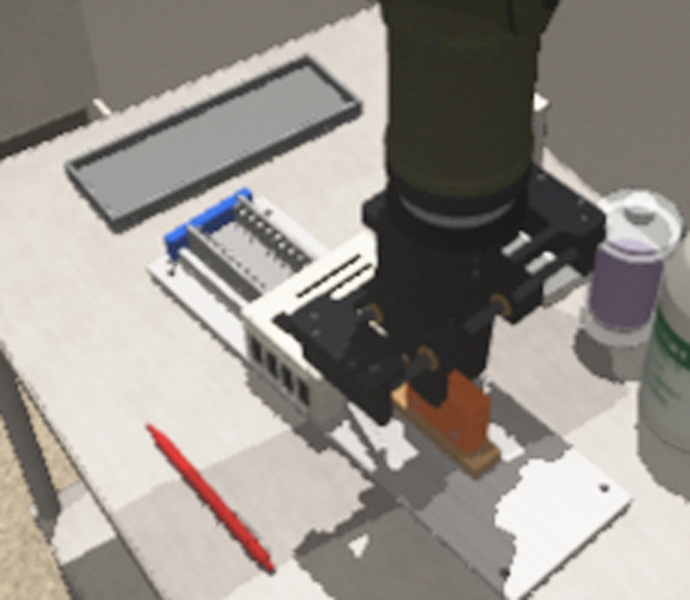

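The rack sits with its front against the blue stop at about (210,222), between the guides, and force is building at exactly 84 mm past the mouth. So it is home. I draw the stick back.

Request:
{"name": "move_arm", "arguments": {"motion": [[-8, 0, 0, 0, 0, 0, 1], [-25, 0, 0, 0, 0, 0, 1], [-50, 0, 0, 0, 0, 0, 1], [-75, 0, 0, 0, 0, 0, 1], [-100, 0, 0, 0, 0, 0, 1]]}}

```text
clock: 17.3
tool_pos: [0.5246, -0.1436, 0.0346]
eef_rot: [0.655, 0.756, 0.001, -0.001]
contact_force: [-0.5, 0.1, -1.9]
opening: 0.213
finger_force: 50.0
```

Request:
{"name": "move_arm", "arguments": {"motion": [[-20, 0, 0, 0, 0, 0, 1], [-30, 0, -15, 0, 0, 0, 1], [-30, 0, -60, 0, 0, 0, 1], [-30, 0, -120, 0, 0, 0, 1], [-30, 0, -180, 0, 0, 0, 1]]}}

```text
clock: 17.92
tool_pos: [0.5283, -0.1726, 0.2162]
eef_rot: [0.655, 0.756, 0.001, -0.001]
contact_force: [0.9, -1.3, -1.3]
opening: 0.21
finger_force: 50.0
```

```bash
python3 chk.py e 83;sed -i "s/^    h=L\[m\];/    h=L[m]\n    if len(h): /" stick.py; python3 -c "
from stick import *
stick();plan((505,0,215,97),(500,80,215,97),(484,255,215,52),(484,292,170,2))"
```

```text
tip dryer x,y -0.4 -42.5 yaw 98.22 z 216.2 F [ 0.9 -1.3 -1.3]
top rack (dryer) 252 c [  2.3 131.9] wh [96.3 54.2] ang 89.4 z [31.  38.3 42.5]
scene rack (dryer) 351 c [  1.4 137.3] wh [85.4 51.4] ang 89.8 z [30.5 37.5 42.3]
head none 0
shaft top z at x [6.9000e-03 1.0137e+01] y [ 0.0094 -0.6337] 10064
now [ 530.9 -173.   217.7] t 18.07
(505, 0, 215, 97) -> [174.9  -1.1   2.5] [0.4  0.06 1.18] rows>= 2.8
(500, 80, 215, 97) -> [254.8   5.3   2.4] [0.4  0.06 1.18] rows>= 4.08
(484, 255, 215, 52) -> [430.3  14.4   2.3] [ 0.4  -0.1  46.18] rows>= 6.89
(484, 292, 170, 2) -> [467.   19.3  47.3] [ 0.35 -0.28 96.18] rows>= 8.99
```

Request:
{"name": "move_arm", "arguments": {"motion": [[51, 1, 0, 0, 0, 0, 1], [102, 2, 0, 0, 0, 0, 1], [153, 3, 0, 0, 0, 0, 1], [204, 4, 1, 0, 0, 0.5, 1], [255, 5, 2, 0, 0, 1, 1]]}}

```text
clock: 18.7
tool_pos: [0.4958, 0.0809, 0.211]
eef_rot: [0.662, 0.75, -0.001, -0.001]
contact_force: [-0.1, 0.4, -0.2]
opening: 0.211
finger_force: 50.0
```

```bash
python3 -c "
from h import *
plan((484,240,210,52))"
```

```text
now [495.8  80.9 211. ] t 18.7
(484, 240, 210, 52) -> [159.3   8.1   1. ] [-0.2   0.06 45.16] rows>= 4.22
```

Request:
{"name": "move_arm", "arguments": {"motion": [[32, 1.6, 0, 0, 0, 9, 1], [64, 3.2, 0, 0, 0, 18, 1], [96, 4.8, 1, 0, 0, 27, 1], [127, 6.5, 1, 0, 0, 36, 1], [159, 8, 1, 0, 0, 45, 1]]}}

```text
clock: 19.32
tool_pos: [0.4841, 0.2386, 0.2096]
eef_rot: [0.899, 0.437, -0.002, 0.0]
contact_force: [-0.0, -0.3, -1.1]
opening: 0.212
finger_force: 50.0
```

```bash
python3 -c "
from h import *
plan((485,295,165,2))"
```

```text
now [484.1 238.6 209.6] t 19.32
(485, 295, 165, 2) -> [ 45.  -34.   44.5] [ 0.    0.25 49.88] rows>= 4.66
```

Request:
{"name": "move_arm", "arguments": {"motion": [[9, -7, 2, 0, 0, 10, 1], [18, -14, 4, 0, 0, 20, 1], [27, -20, 10, 0, 0, 30, 1], [36, -27, 20, 0, 0, 40, 1], [45, -34, 30, 0, 0, 50, 1]]}}

```text
clock: 19.95
tool_pos: [0.485, 0.2943, 0.1793]
eef_rot: [1.0, 0.016, -0.002, 0.001]
contact_force: [-0.2, 0.1, -1.8]
opening: 0.21
finger_force: 50.0
```

Request:
{"name": "move_arm", "arguments": {"motion": [[0, 0, 10, 0, 0, 0, 1], [0, 0, 14, 0, 0, 0, 1], [0, 0, 14, 0, 0, 0, 1]]}}

```text
clock: 20.32
tool_pos: [0.4864, 0.2935, 0.1672]
eef_rot: [1.0, 0.019, -0.001, 0.001]
contact_force: [0.4, -0.3, -0.5]
opening: 0.213
finger_force: 50.0
```

```bash
python3 - <<'E'
from stick import *
stick()
# tray from top and wrist: dark wall rim pixels, rim at z=.014
for n in ['top','scene','wrist']:
    s=snap(n);W=cloud(s)*1000;H,S,V=masks(s);X,Y,Z=[W[...,i] for i in range(3)]
    k=(Z>0)&(Z<17)&(X>395)&(X<680)&(Y>240)&(Y<350)&(V<150)&(S<60);P=W[k][:,:2]
    if len(P)>20: print(n,len(P),np.percentile(P,[1,50,99],axis=0).round(0).tolist(),[np.round(a,1) for a in cv2.minAreaRect(P.astype(np.float32))])
plan((484.5,295,60,2),(484.5,295,26,2))
E
```

```text
head none 0
shaft top z at x [6.00000e-03 1.02393e+01] y [ 0.0092 -0.9401] 10105
top 1977 [[401.0, 244.0], [521.0, 286.0], [647.0, 329.0]] [array([535.4, 285.2]), array([ 91.2, 277.7]), np.float64(89.5)]
scene 2810 [[402.0, 244.0], [519.0, 294.0], [647.0, 338.0]] [array([525.7, 291.4]), array([265.6,  95.3]), np.float64(3.0)]
wrist 11573 [[423.0, 255.0], [555.0, 317.0], [648.0, 338.0]] [array([525.2, 290.9]), array([250.8,  91.5]), np.float64(2.8)]
now [487.  294.3 168.2] t 20.52
(484.5, 295, 60, 2) -> [ -2.6  -0.8 108.2] [-0.02 -0.04  0.12] rows>= 1.73
(484.5, 295, 26, 2) -> [ -2.6  -0.7 142.2] [-0.02 -0.04  0.12] rows>= 2.28
```

Request:
{"name": "move_arm", "arguments": {"motion": [[-2, -1, 30, 0, 0, 0, 1], [-2.5, -1, 70, 0, 0, 0, 1], [-2.5, -1, 105, 0, 0, 0, 1], [-2.5, -1, 125, 0, 0, 0, 1], [-2.5, -1, 137, 0, 0, 0, 1]]}}

```text
clock: 21.15
tool_pos: [0.4841, 0.2953, 0.0301]
eef_rot: [1.0, 0.019, -0.0, 0.0]
contact_force: [-0.3, 0.1, -1.6]
opening: 0.209
finger_force: 50.0
```

Request:
{"name": "move_arm", "arguments": {"motion": [[0, 0, 2, 0, 0, 0, 1], [0, 0, 4, 0, 0, 0, 1], [0, 0, 5, 0, 0, 0, 1], [0, 0, 5, 0, 0, 0, 1]]}}

```text
clock: 21.65
tool_pos: [0.4844, 0.2956, 0.0263]
eef_rot: [1.0, 0.019, 0.0, -0.0]
contact_force: [-0.3, 0.8, -1.0]
opening: 0.218
finger_force: 50.0
```

```bash
python3 -c "
from h import *
plan((484.3,295.1,24.8,2))"
```

```text
now [484.4 295.6  26.3] t 21.65
(484.3, 295.1, 24.8, 2) -> [-0.1  0.5  1.5] [-0.02 -0.04  0.12] rows>= 0.02
```

Request:
{"name": "move_arm", "arguments": {"motion": [[0, 0.3, 0.5, 0, 0, 0, 1], [0, 0.3, 1, 0, 0, 0, 1], [0, 0.3, 1.5, 0, 0, 0, 1], [0, 0.3, 1.5, 0, 0, 0, 1]]}}

```text
clock: 22.15
tool_pos: [0.4842, 0.2953, 0.0247]
eef_rot: [1.0, 0.019, 0.0, -0.0]
contact_force: [-1.6, 0.1, 4.7]
opening: 0.212
finger_force: 50.0
```

Request:
{"name": "move_arm", "arguments": {"motion": [[0, 0, 0.3, 0, 0, 0, 1], [0, 0, 0.3, 0, 0, 0, 1], [0, 0, 0.3, 0, 0, 0, 0.7], [0, 0, 0.3, 0, 0, 0, 0.6], [0, 0, 0.3, 0, 0, 0, 0.4]]}}

```text
clock: 22.78
tool_pos: [0.4841, 0.295, 0.0238]
eef_rot: [1.0, 0.018, -0.0, 0.0]
contact_force: [0.7, -0.9, -0.2]
opening: 0.487
finger_force: 0.0
```

Request:
{"name": "move_arm", "arguments": {"motion": [[0, 0, 0, 0, 0, 0, 0.2], [0, 0, 0, 0, 0, 0, 0], [0, 0, 0, 0, 0, 0, 0], [0, 0, 0, 0, 0, 0, 0]]}}

```text
clock: 23.28
tool_pos: [0.4841, 0.2952, 0.024]
eef_rot: [1.0, 0.019, 0.0, 0.0]
contact_force: [0.1, -0.2, -0.2]
opening: 0.942
finger_force: 0.0
```

Request:
{"name": "move_arm", "arguments": {"motion": [[0, 0, -15, 0, 0, 0, 0], [0, 0, -50, 0, 0, 0, 0], [0, 0, -100, 0, 0, 0, 0], [0, 0, -150, 0, 0, 0, 0], [0, 0, -170, 0, 0, 0, 0]]}}

```text
clock: 23.9
tool_pos: [0.4855, 0.2959, 0.1982]
eef_rot: [1.0, 0.018, 0.003, -0.002]
contact_force: [-0.5, 0.3, 0.3]
opening: 0.999
finger_force: 0.0
```

```bash
sed -i 's/X<.7)/X<.72)/' tray.py; python3 tray.py; python3 chk.py f 83; cd pics; python3 -c "
import cv2
a=cv2.imread('fscene.png')[140:340,190:420];cv2.imwrite('fsc.png',cv2.resize(a,None,fx=3,fy=3,interpolation=2))"
```

```text
handle top 1494 c [485.1 296.3] wh [60.5 19.8] ang 1.5 z [57.2 60.1 61.4]
shaft 3181 c [547.4 301.3] wh [ 37.6 162.8] ang 89.0 z [13.  14.4 15.9]
head 659 c [623.4 300.3] wh [11.1 38.6] ang 1.8 z [16.9 18.3 19.7]
tray floor 7937 c [534.7 296.5] wh [222.2  72.7] ang 1.9 z [2.1 2.8 4. ]
tip dryer x,y 169.2 267.2 yaw 2.1 z 199.6 F [ 0.5 -0.4  1.9]
top rack (dryer) 253 c [ -2.9 131.5] wh [57.9 96. ] ang 0.7 z [31.2 38.2 42.1]
scene rack (dryer) 352 c [  1.4 137.5] wh [85.4 51.4] ang 89.2 z [30.3 37.2 42.4]
```

View pics/fsc.png

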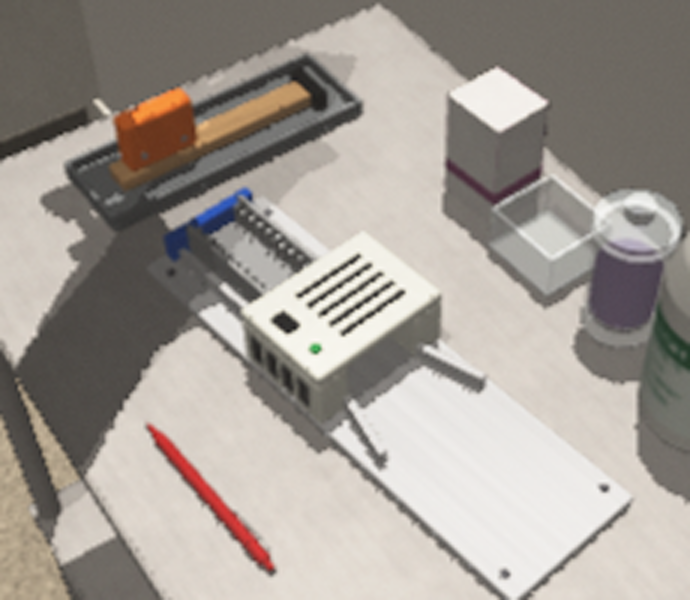

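The stick lies flat in its tray (handle at (158,130)), and the rack is home against the blue stop (about (215,225)). The carton, dish, jar, reagent bottle and pen are undisturbed in this crop, and the gripper is clear. I hand it in.

```bash
python3 -c "
from h import *
print(finish_job())"
```

```text
the job is handed in; nothing more can be done
None
```

The rack rests against the blue end stop, the stick is flat in its tray again, and I handed the job in at about 24 s of the 66 s; the hand-in call returned no verdict.

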